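Scan the cassette

TASK

Draw the cordless hand scanner up out of its charging cradle, turn it and aim it at the tissue cassette on the cooling plate: window square to the cassette's sloping label face, about 10 cm away, pointing at the middle of the code. Finish holding it still there, raised clear of everything - do not put it down or let go - and leave the cassette and the other things on the counter undisturbed.

Things in the scene. Friction and masses are not known exactly. Their poses are not given: they have to be found in the camera images.
- scanner: cordless pistol-shaped scanner, white, black nose, about 0.2 kg, starts nose down in the cradle. Origin: middle of the window in its nose; looks along its -z. Head 107 mm long (z), nose 46 (x) by 62 (y) mm, centre of mass at (-15, 0, 60) mm. Handle from (0, 0, 78) to (-130, 0, 113) mm, pointing to -x (towards the robot), 30 mm wide (y), 36 mm deep, flat sides
- scanner_grip (a point): middle of the scanner's handle, on its centre line, at (-70, 0, 97) mm in the scanner's frame: the place to grip, across the 30 mm width (the scanner's y); axes as the scanner's
- scanner_butt (a point): free end of the scanner's handle, on its centre line, at (-130, 0, 113) mm in the scanner's frame; axes as the scanner's
- cradle: fixed charging cradle, 125 by 110 mm foot, grey cup 62 by 78 mm outside, open at the top. Origin at the counter below the middle of the cup, z up. The cup's floor is 34 mm and its rim 76 mm above the counter (42 mm deep), inside 50 mm in x by 66 mm in y: 2 mm play round the scanner's nose
- plate: fixed dark cooling plate on the counter, 160 (x) by 120 (y) by 12 mm, origin at the middle of its underside; its top is 12 mm above the counter
- cassette: white plastic tissue cassette lying loose on the far half of the cooling plate, 41 (x) by 28.5 (y) by 7 mm, 20 g, origin at the middle of its underside; its end towards -x (roughly towards the robot) is a label face sloping at 45 degrees
- label (a point): middle of the cassette's sloping label face with its small square code, about 16 mm above the counter; its z axis points straight out of the face (up and towards the robot, 45 degrees from vertical), its y axis runs along the width of the face, its x axis up the slope
- jar: bystander: capped specimen jar, 52 mm across and 72 mm tall, standing loose in the middle of the work; origin at the middle of its underside
- basket: bystander: steel cassette basket with a bow handle, 85 by 130 mm, 73 mm tall over the handle, loose, on the far right (-y) of the work; origin at the middle of its underside
- forceps: bystander: steel forceps 142 mm long and 7 mm high, lying loose on the counter between the robot and the work; origin at the middle of its underside, long along its x

How it is judged:
By the outcome, as a careful person would: the job done as asked, in the order asked, and still so for the second after the job is handed in, while the arm keeps its last pose, push and grip.
It also fails if it takes over 51 s, if anything falls off the work surface, if the arm or the gripper's body presses on something with over 40 N, if the wrist force passes 120 N, or if a joint passes its speed limit or range.

ROBOT

A 7-joint arm with a two-finger parallel gripper is mounted at the origin on the work surface. World frame = base frame: x ahead of the robot, y to its left, z up, the work surface at z = 0. Lengths are in mm, angles in rad, forces in N, time in s.
With the tool pointing down it reaches from about 350 to 900 mm from the base axis. Payload 7.2 kg.
Tool frame: the origin (TCP) lies at the very end of the fingers, on their centre line; the grasp point (between the pads) lies arm.grip_depth behind it (arm.grip_depth is the distance from the TCP to the grasp point, in mm); z points along the fingers, y is the direction in which the jaws open and shut (so a half turn about z gives the same grasp; the last joint's range is limited). The gripper opens to 88 mm and grips with 3 to 60 N. Pads are 20 mm wide; open, the fingers measure 115 mm over their backs; the gripper's body (75 mm by 178 mm) begins 61 mm behind the grasp point.
Start: joints at [-0.068, 0.411, -0.013, 1.596, 0.006, 1.134, -0.082], TCP at [625.003, -0.011, 222.653] pointing down, gripper open.
Joint ranges: [-2.95, 2.95], [-0.29, 1.99], [-1.47, 1.44], [0.14, 2.54], [-1.03, 4.17], [0.13, 1.85], [-2.86, 2.86]. Speed limits (rad/s): [2.39, 2.39, 3.01, 3.01, 3.14, 3.14, 3.14].

INTERFACE

Orientations are given as a unit quaternion [w, x, y, z].
In Python, from bench import arm gives the robot as it stands.
- The arm moves only by the tool jog_arm, never from a script. Its argument "plan" is a list of rows, each a list of 5 numbers: the shift along the tool's x, y, z in m, then the turn about the tool's z in degrees, then the closure, from 0 (fully open) to 1 (shut). A call has 1 to 12 rows; each row shifts and turns the pose as measured when the row begins, along the tool's axes as they then stand; what a row does not reach is not made up. A row lasts 1/10 s, in which the tool goes at most 50 mm and 8.59 degrees, less where a joint would pass 70% of its speed; a pose out of reach is approached as far as the arm can. A call is refused whole if a number of a shift passes 0.05 or a number of a turn 8.59, either way. A call with a gripper value outside its range is refused whole. The fingers move at their own pace and stop on an object; "squeeze" is the grip in N (left out, the last holds). Time passes only in rows, so rows that do not move let the fingers close. It gives the time, the measured TCP pose, the force and the opening at its end, in the units of the state.
- arm.read_state(): the state, without advancing time (a new reading comes with each control period).
- arm.read_camera(name): name is "scene" or "side" or "wrist"; returns a dict with "img" (384x512x3 uint8, blue, green, red), "z_map" (384x512 float32, mm along the optical axis (not along the pixel's ray), 0 where there is no reading), "camera_matrix" (3x3 intrinsics, pixels), "origin" and "orientation" of the camera in the world. Camera axes: x right, y down, z forward; pixel columns grow to the right and rows downward; lengths in mm; the calibration is good to about 2 mm. A picture is of the moment at which its call begins.
- arm.finish_job(): hands the job in, once; it reports no verdict.
The state is a dict: "clock": time; "joints": joint angles; "qvel": joint speeds; "joint_efforts": joint torques, N m; "tool_pos": TCP position; "eef_rot": TCP orientation; "ft_force": force on the tool from outside, world axes, zero at the start; "wrist_torque": the same for the moment, N m; "gripper_width": finger opening in mm.
Only numpy, scipy, OpenCV 4.12 (cv2) and the standard library are available. Lean on these libraries where they do the work, as an engineer would, in place of code of your own. Each camera call takes 0.05 s, during which the arm holds its last target.

## Working session

There is one attempt and no reset: what is moved stays moved. The work goes in short steps, Python scripts to look and compute and a tool call to move; the robot and the scene stay as the last step left them, time stands still between calls to the robot, and variables do not carry over. Pictures are saved under pics/ and viewed, and the job is handed in when it is done.

Besides the shell and the picture viewer there is one more tool, called after "Request:" as name([rows], argument=value, ...), one row to a line, values as JSON. jog_arm: Moves the arm, as the interface text tells. Its arguments: {"type":"object","properties":{"plan":{"type":"array","items":{"type":"array","items":{"type":"number"}}},"squeeze":{"type":"number"}},"required":["plan"]}

```bash
ls; mkdir -p pics; cat > h.py <<'E'
import numpy as np, cv2
from scipy.spatial.transform import Rotation as R
from bench import arm
def q2R(q): return R.from_quat([q[1],q[2],q[3],q[0]]).as_matrix()
def cam(n,save=None):
    c=arm.read_camera(n)
    if save: cv2.imwrite('pics/'+save,c['img'])
    K=np.array(c['camera_matrix']);M=np.array(c['orientation'],float)
    M=q2R(M) if M.size==4 else M
    z=c['z_map'];v,u=np.mgrid[:384,:512]
    P=np.stack([(u-K[0,2])/K[0,0]*z,(v-K[1,2])/K[1,1]*z,z],-1)@M.T+np.array(c['origin'])
    P[z==0]=np.nan
    return c['img'],P,K,M,np.array(c['origin'])
def ray(u,v,K,M,o,h):
    d=M@np.array([(u-K[0,2])/K[0,0],(v-K[1,2])/K[1,1],1.]); return o+d*(h-o[2])/d[2]
E
python3 - <<'E'
from h import *
for n in ['scene','side','wrist']:
    i,P,K,M,o=cam(n,n+'0.png');print(n,o,M.round(3).tolist(),K[0,0])
    np.savez(n+'0.npz',i=i,P=P,K=K,M=M,o=o)
print(arm.read_state(),arm.grip_depth)
E
```

```text
pics
scene [1209.70426014 -377.50280525  545.71338012] [[0.442, 0.487, -0.753], [0.897, -0.224, 0.381], [0.017, -0.844, -0.536]] 346.986747124604
side [426.24469046 522.46823966 895.62904224] [[-0.952, -0.25, 0.179], [-0.307, 0.734, -0.606], [0.02, -0.632, -0.775]] 444.7805607417023
wrist [624.40398217  69.0114607  383.46372719] [[1.0, 0.002, -0.002], [0.001, -0.967, -0.255], [-0.002, 0.255, -0.967]] 317.6632368359353
{'clock': 0.15, 'joints': array([-0.0681704 ,  0.41170511, -0.01274214,  1.59677948,  0.00557018,
        1.13429759, -0.08218869]), 'qvel': array([ 0.00115162, -0.00191311,  0.00014563, -0.00335696,  0.00087353,
       -0.00128991,  0.00072408]), 'joint_efforts': array([ 1.23447033e-03, -5.88331139e+01,  6.41932636e-01, -2.91289848e+01,
       -5.37989591e-02,  1.57438387e-02,  1.06989046e-04]), 'tool_pos': array([ 6.24646665e+02, -2.16305874e-02,  2.22038582e+02]), 'eef_rot': array([-3.93521801e-04,  7.07099598e-01,  7.07113728e-01, -4.22617892e-04]), 'ft_force': array([0.66373343, 0.84729276, 0.14372475]), 'wrist_torque': array([ 0.03867903,  0.04718742, -0.05333017]), 'gripper_width': 87.97037864637382} 18.700000000000003
```

View pics/scene0.png

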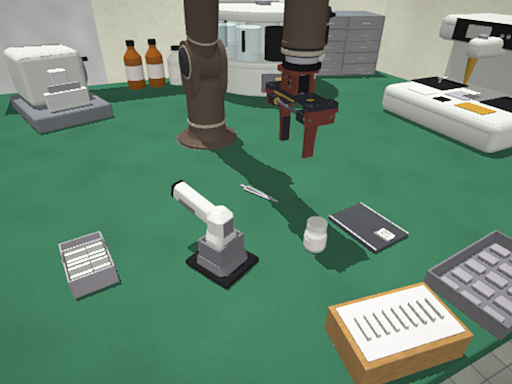

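View pics/side0.png

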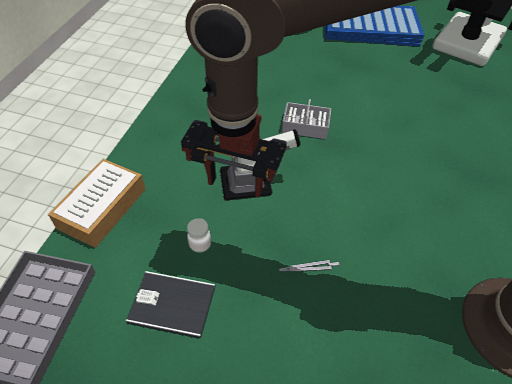

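View pics/wrist0.png

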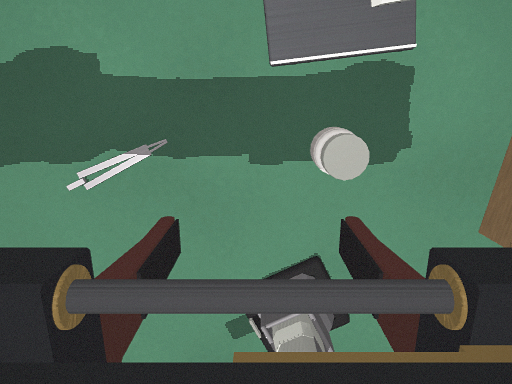

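Scene view: scanner in its cradle at about (220,230), jar (315,235), plate (368,227), cassette (385,234), forceps (258,191), basket (88,263). The jog interface only turns about the tool's vertical axis, so the 45° pitch has to come from pivoting the scanner in the jaws. I'll measure first.

```bash
python3 - <<'E'
from h import *
for n,boxes in [('scene',{'scan':(165,175,265,285),'cas':(325,200,412,252)}),('side',{'scan':(180,120,310,205),'cas':(120,265,220,340)})]:
    d=np.load(n+'0.npz');i=d['i']
    for k,(a,b,c,e) in boxes.items():
        s=i[b:e,a:c]; f=min(8,int(min(780/s.shape[1],580/s.shape[0])))
        cv2.imwrite(f'pics/{n}_{k}.png',cv2.resize(s,None,fx=f,fy=f,interpolation=cv2.INTER_NEAREST));print(n,k,f)
# white pts in scene
d=np.load('scene0.npz');P=d['P'];i=d['i'].astype(int)
w=(i.min(-1)>150)&(i.max(-1)-i.min(-1)<30)
m=np.zeros(w.shape,bool);m[175:245,165:240]=1
S=P[w&m];S=S[np.isfinite(S).all(1)];print(len(S),S.min(0),S.max(0),np.median(S,0))
for z0 in range(90,190,10):
    q=S[(S[:,2]>z0)&(S[:,2]<z0+10)]
    if len(q):print(z0,len(q),q.mean(0).round(1))
E
```

```text
scene scan 5
scene cas 8
side scan 6
side cas 7
1525 [ 296.3703309  -261.16020605   -1.87178892] [ 699.95058979 -103.19862121  162.84835525] [ 659.69049439 -216.79889955  135.36773052]
90 79 [ 684.8 -213.7   94.1]
100 63 [ 685.1 -212.6  104.6]
110 91 [ 674.1 -215.2  115.2]
120 148 [ 671.3 -211.5  126. ]
130 355 [ 657.5 -210.7  135.7]
140 348 [ 631.  -219.3  143.7]
150 189 [ 587.3 -240.6  154.7]
160 23 [ 568.1 -246.2  161.1]
```

View pics/scene_scan.png

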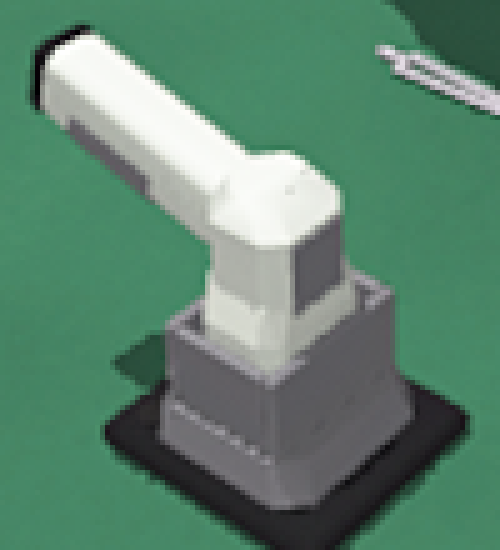

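View pics/scene_cas.png

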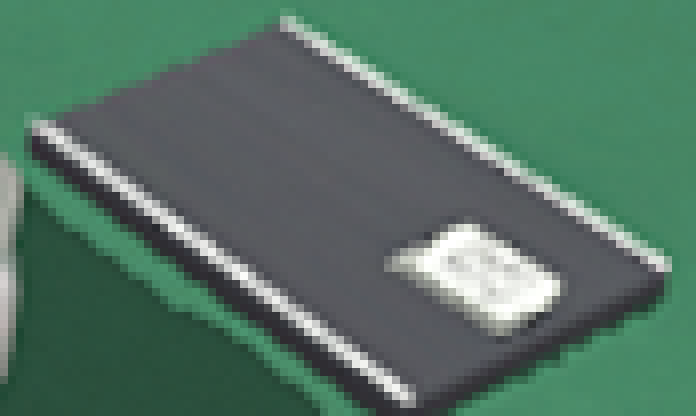

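View pics/side_cas.png

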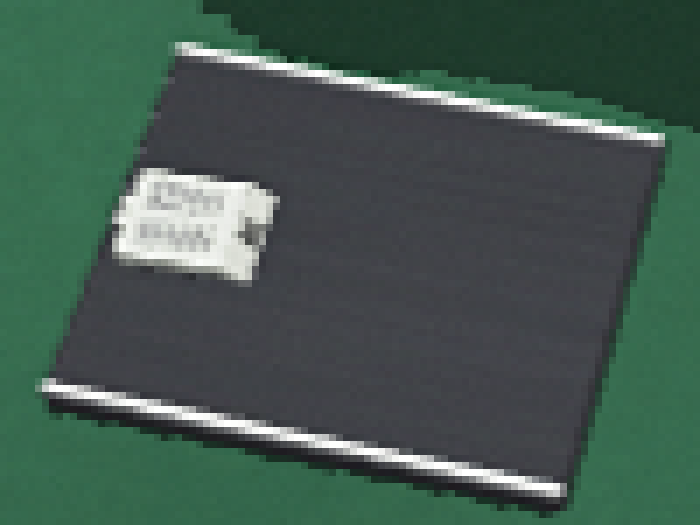

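View pics/side_scan.png

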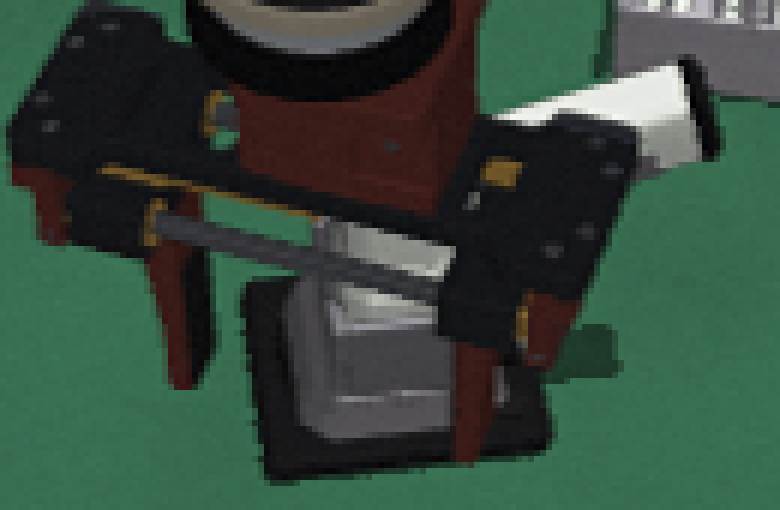

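```bash
python3 - <<'E'
from h import *
d=np.load('scene0.npz');P,K,M,o=d['P'],d['K'],d['M'],d['o'];i=d['i'].astype(int)
f=lambda u,v,h:ray(165+u/5,175+v/5,K,M,o,h)
L,F,Rr=f(166,336,76),f(276,376,76),f(394,288,76)
print('rim',L,F,Rr,'centre',(L+Rr)/2,'lens LF FR',np.linalg.norm(F-L),np.linalg.norm(Rr-F))
print('az LF',np.degrees(np.arctan2(*(F-L)[[1,0]])),'az FR',np.degrees(np.arctan2(*(Rr-F)[[1,0]])))
# handle top white points
w=(i.min(-1)>120)&(i.max(-1)-i.min(-1)<40);m=np.zeros(w.shape,bool);m[178:214,172:208]=1
S=P[w&m];S=S[np.isfinite(S).all(1)];S=S[(S[:,2]>110)&(S[:,2]<180)]
c=S.mean(0);_,s,V=np.linalg.svd(S-c);print('handle',len(S),c,V[0],'az',np.degrees(np.arctan2(-V[0][1]*np.sign(-V[0][0])*-1,abs(V[0][0]))))
# side view plate, cassette
d2=np.load('side0.npz');P2,K2,M2,o2=d2['P'],d2['K'],d2['M'],d2['o']
g=lambda u,v,h:ray(120+u/7,265+v/7,K2,M2,o2,h)
A,B,C,D=[g(*p,12) for p in [(178,46),(663,139),(562,490),(43,386)]]
print('plate side',A,B,C,D,(A+B+C+D)/4);e=(A-B);print(np.degrees(np.arctan2(e[1],e[0])),np.degrees(np.arctan2(*(D-C)[[1,0]])))
print('code side',g(253,233,16))
q=lambda u,v,h:ray(325+u/8,200+v/8,K,M,o,h)
pl=[q(*p,12) for p in [(288,18),(668,264),(412,402),(38,122)]]
print('plate scene',np.round(pl,1),np.mean(pl,0))
# cassette from side: corners of top (z 19): far-top-left (140,172), far-bottom-left(117,258)
print('cas corners side', [g(*p,h).round(1).tolist() for p,h in [((143,172),19),((115,255),19),((250,283),12),((278,190),12)]])
for n,dd,b in [('scene',d,(373,226,398,243)),('side',d2,(135,288,161,307))]:
    ii=dd['i'].astype(int)[b[1]:b[3],b[0]:b[2]];pp=dd['P'][b[1]:b[3],b[0]:b[2]];w=ii.min(-1)>130
    ys,xs=np.nonzero(w);print(n,pp[w].mean(0),cv2.minAreaRect(pp[w][:,:2].astype(np.float32)),np.percentile(pp[w][:,2],[5,50,95]))
# jar
E
```

```text
rim [ 668.34517433 -243.02572412   76.        ] [ 710.12288504 -210.8972915    76.        ] [ 679.46634075 -145.85456734   76.        ] centre [ 673.90575754 -194.44014573   76.        ] lens LF FR 52.70306722647 71.90535218607359
az LF 37.561467590561335 az FR 115.23587739714225
handle 617 [ 606.72866321 -234.77816983  145.55443952] [ 0.87909961  0.41464554 -0.23505948] az -25.251879172235608
plate side [792.28345575 131.67499239  12.        ] [634.88402161 113.36377995  12.        ] [622.07817405 226.63661994  12.        ] [778.61235745 245.55361845  12.        ] [706.96450222 179.30725268  12.        ]
6.6357300222147835 6.890721800111446
code side [740.21725541 183.69106906  16.        ]
plate scene [[623.2 233.3  12. ]
 [779.  250.3  12. ]
 [793.8 135.   12. ]
 [636.8 118.   12. ]] [708.17212231 184.18069707  12.        ]
cas corners side [[779.8, 177.2, 19.0], [775.1, 204.3, 19.0], [735.3, 197.1, 12.0], [740.7, 166.8, 12.0]]
scene [761.69404022 188.84357658  17.71301575] ((755.2326049804688, 214.7729034423828), (43.65665054321289, 89.56864929199219), 7.730007171630859) [12.00406662 18.68327237 20.52112704]
side [nan nan nan] ((nan, nan), (0.0, 0.0), 0.0) [nan nan nan]
```

Request:
jog_arm([
  [-0.045,-0.004,0,0,0],
  [-0.045,-0.004,0,0,0],
  [-0.045,-0.004,0,0,0],
  [-0.045,-0.004,0,0,0],
  [-0.046,-0.004,0,0,0],
  [0,0,0,8.2,0],
  [0,0,0,8.2,0],
  [0,0,0,8.2,0],
  [0,0,0,8.2,0],
  [0,0,0,8.2,0],
  [0,0,0,8.2,0],
  [0,0,0,8.2,0],
], squeeze=30)

```text
clock: 1.35
tool_pos: [601.0, -235.4, 216.6]
eef_rot: [-0.002, 0.964, 0.266, -0.004]
ft_force: [0.0, 0.7, 0.2]
gripper_width: 87.5
```

Request:
jog_arm([
  [0,0,0,7.5,0],
  [0,0,0,0,0],
])

```text
clock: 1.55
tool_pos: [600.7, -235.1, 215.8]
eef_rot: [-0.002, 0.98, 0.199, -0.005]
ft_force: [-0.6, 0.2, -0.1]
gripper_width: 88.1
```

```bash
cat >> h.py <<'E'
def st():
    s=arm.read_state();Rm=q2R(s['eef_rot'])
    print('t',round(s['clock'],2),'tcp',s['tool_pos'].round(1),'az x',round(np.degrees(np.arctan2(Rm[1,0],Rm[0,0])),2),'down',Rm[:,2].round(3),'j',s['joints'].round(2),'F',s['ft_force'].round(1),'w',round(s['gripper_width'],1))
    return s,Rm
E
python3 - <<'E'
from h import *
st()
for n in ['wrist','side']:
    i,P,K,M,o=cam(n,n+'1.png');np.savez(n+'1.npz',i=i,P=P,K=K,M=M,o=o)
E
```

```text
t 1.55 tcp [ 600.7 -235.1  215.8] az x 22.95 down [-0.011  0.002 -1.   ] j [ 0.08  0.47  0.31  1.56 -0.15  1.15 -0.75] F [-0.6  0.2 -0.1] w 88.1
```

View pics/wrist1.png

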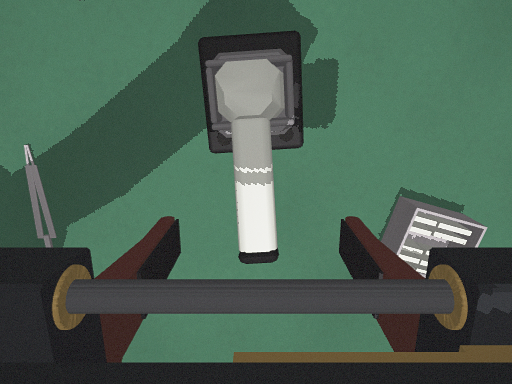

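View pics/side1.png

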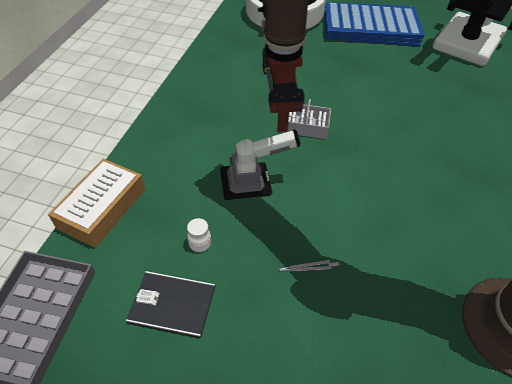

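```bash
python3 - <<'E'
from h import *
d=np.load('wrist1.npz');i,P,K,M,o=[d[k] for k in ['i','P','K','M','o']];ii=i.astype(int)
w=(ii.max(-1)-ii.min(-1)<25)&(ii.min(-1)>110)
mid=[]
for r in [130,145,160,190,205,220,235,245]:
    c=np.nonzero(w[r,215:300])[0]+215
    l,rr=c.min(),c.max()+0; um=(l+rr)/2
    z=np.nanmedian(P[r,l+5:rr-5,2]); h=z
    p=ray(um,r,K,M,o,h);a=ray(l-.5,r,K,M,o,h);b=ray(rr+.5,r,K,M,o,h)
    mid.append(p);print(r,l,rr,p.round(1),'w',np.linalg.norm(a-b).round(1))
mid=np.array(mid);v=np.polyfit(mid[:,0],mid[:,1],1);print('az',np.degrees(np.arctan(v[0])))
# butt end
for r in [248,252,256,258,260,262]: print(r,i[r,257],P[r,257].round(1))
S=P[118:245,236:270][w[118:245,236:270]];print(np.nanmin(S,0),np.nanmax(S,0))
# cradle foot corners on top of foot (unknown height ~8)
for p in [(199,40),(299,32),(303,147),(210,152)]: print(p,ray(*p,K,M,o,8).round(1))
E
```

```text
130 232 269 [ 644.  -209.3  137.4] w 28.3
145 233 270 [ 634.4 -214.2  140.8] w 28.2
160 233 271 [ 624.6 -218.7  143.1] w 29.0
190 235 273 [ 605.4 -228.5  149.3] w 29.0
205 236 274 [ 595.7 -233.5  151.9] w 29.0
220 237 275 [ 586.2 -238.4  155. ] w 29.0
235 238 276 [ 576.5 -243.3  157.9] w 29.0
245 238 277 [ 570.1 -246.5  159.8] w 29.8
az 26.752130769274597
248 [235 239 239] [ 568.1 -246.9  160.8]
252 [88 90 91] [ 564.6 -248.3  159.8]
256 [38 34 38] [ 562.7 -249.2  162.1]
258 [45 44 48] [ 561.4 -249.8  162.5]
260 [42 42 44] [ 560.2 -250.3  163.2]
262 [42 34 39] [ 557.7 -251.3  161.1]
[ 508.04477301 -254.13545834   -1.38712533] [ 657.05919883 -195.95836192  161.16115969]
(199, 40) [ 698.2 -122.5    8. ]
(299, 32) [ 746.9 -217.5    8. ]
(303, 147) [ 638.  -273.2    8. ]
(210, 152) [ 590.2 -175.8    8. ]
```

Wrist view: handle runs from (252,118) to the butt at (258,260), between the fingers; scanner axis is at azimuth about 26.7° and its origin at about (672,−194.5). Going down to grip at x≈−76 on the handle.

Request:
jog_arm([
  [0.0056,-0.0047,0,-3.6,0],
  [0,0,0.025,0,0],
  [0,0,0.025,0,0],
  [0,0,0,0,0],
])

```text
clock: 2.05
tool_pos: [604.1, -228.2, 165.3]
eef_rot: [-0.002, 0.97, 0.241, -0.004]
ft_force: [-0.3, 1.1, -0.2]
gripper_width: 87.9
```

```bash
python3 - <<'E'
from h import *
s,Rm=st()
print('need tool', Rm.T@(np.array([604,-228.6,119.5])-s['tool_pos']))
E
```

```text
t 2.05 tcp [ 604.1 -228.2  165.3] az x 27.91 down [-0.009  0.002 -1.   ] j [ 0.09  0.51  0.28  1.61 -0.15  1.05 -0.67] F [-0.3  1.1 -0.2] w 87.9
need tool [-8.25854634e-03  5.97890020e-01  4.58266417e+01]
```

Request:
jog_arm([
  [0,0,0.02,1.4,0],
  [0,0,0.02,0,0],
  [0,0.0005,0.006,0,0],
  [0,0,0,0,0],
])

```text
clock: 2.45
tool_pos: [605.6, -229.6, 121.9]
eef_rot: [-0.001, 0.973, 0.233, -0.002]
ft_force: [-0.8, -0.2, -0.2]
gripper_width: 87.8
```

```bash
python3 - <<'E'
from h import *
s,Rm=st()
print('need tool', Rm.T@(np.array([604,-228.6,119.5])-s['tool_pos']))
cam('wrist','wrist2.png')
E
```

```text
t 2.45 tcp [ 605.6 -229.6  121.9] az x 26.91 down [-0.005  0.002 -1.   ] j [ 0.1   0.55  0.27  1.65 -0.17  0.97 -0.67] F [-0.8 -0.2 -0.2] w 87.8
need tool [-0.92917367 -1.58379072  2.43190213]
```

View pics/wrist2.png

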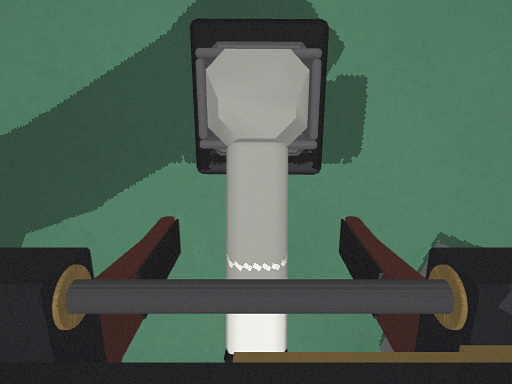

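Handle centred at column 257 against the finger midline at 260, square to the jaws. Small centring, then close.

Request:
jog_arm([
  [-0.001,-0.0015,0.0015,0,0],
  [0,0,0,0,1],
  [0,0,0,0,1],
  [0,0,0,0,1],
  [0,0,0,0,1],
  [0,0,0,0,1],
  [0,0,0,0,1],
], squeeze=45)

```text
clock: 3.2
tool_pos: [606.1, -229.5, 125.3]
eef_rot: [0.0, 0.972, 0.233, 0.001]
ft_force: [0.1, 0.4, 0.2]
gripper_width: 43.2
```

```bash
python3 - <<'E'
from h import *
st()
E
```

```text
t 3.2 tcp [ 606.1 -229.5  125.3] az x 26.98 down [ 0.001  0.    -1.   ] j [ 0.1   0.55  0.27  1.65 -0.17  0.96 -0.67] F [0.1 0.4 0.2] w 43.2
```

Request:
jog_arm([
  [-0.001,0,0.006,0,0.5],
  [0,0,0,0,0.5],
])

```text
clock: 3.4
tool_pos: [605.1, -229.9, 118.7]
eef_rot: [0.0, 0.972, 0.233, 0.0]
ft_force: [-0.1, -0.0, -1.1]
gripper_width: 44.2
```

```bash
python3 - <<'E'
from h import *
st()
E
```

```text
t 3.4 tcp [ 605.1 -229.9  118.7] az x 26.98 down [ 0.001  0.    -1.   ] j [ 0.1   0.55  0.27  1.66 -0.17  0.95 -0.67] F [-0.1 -0.  -1.1] w 44.2
```

Request:
jog_arm([
  [0,0,0,0,1],
  [0,0,0,0,1],
  [0,0,0,0,1],
  [0,0,0,0,1],
  [0,0,0,0,1],
], squeeze=45)

```text
clock: 3.9
tool_pos: [604.8, -229.9, 118.2]
eef_rot: [-0.0, 0.972, 0.233, 0.0]
ft_force: [0.6, 1.1, -0.9]
gripper_width: 29.7
```

```bash
python3 - <<'E'
from h import *
st();cam('wrist','wrist3.png')
E
```

```text
t 3.9 tcp [ 604.8 -229.9  118.2] az x 26.98 down [-0.  0. -1.] j [ 0.1   0.55  0.27  1.66 -0.17  0.95 -0.67] F [ 0.6  1.1 -0.9] w 29.7
```

View pics/wrist3.png

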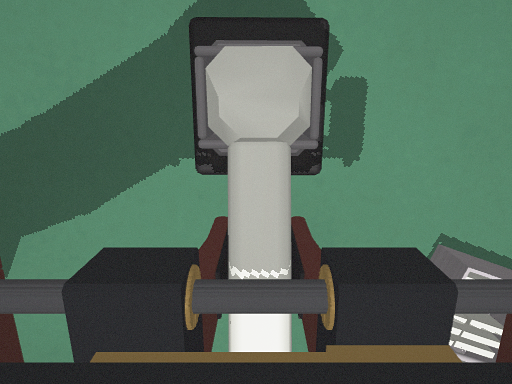

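Fingers closed on both sides of the handle, width 29.7. Lifting straight up.

Request:
jog_arm([
  [0,0,-0.01,0,1],
  [0,0,-0.012,0,1],
  [0,0,-0.012,0,1],
  [0,0,-0.012,0,1],
  [0,0,-0.012,0,1],
  [0,0,-0.012,0,1],
  [0,0,-0.02,0,1],
  [0,0,-0.025,0,1],
  [0,0,0,0,1],
])

```text
clock: 4.85
tool_pos: [604.7, -230.2, 244.0]
eef_rot: [0.0, 0.972, 0.233, 0.001]
ft_force: [-0.1, 0.3, -2.0]
gripper_width: 29.7
```

```bash
python3 - <<'E'
from h import *
st()
for n in ['scene','wrist']:
    i,P,K,M,o=cam(n,n+'4.png');np.savez(n+'4.npz',i=i,P=P,K=K,M=M,o=o)
    if n=='scene': cv2.imwrite('pics/s4.png',cv2.resize(i[80:290,140:420],None,fx=2.8,fy=2.7))
E
```

```text
t 4.85 tcp [ 604.7 -230.2  244. ] az x 26.96 down [ 0.001 -0.    -1.   ] j [ 0.08  0.44  0.3   1.53 -0.13  1.19 -0.7 ] F [-0.1  0.3 -2. ] w 29.7
```

View pics/s4.png

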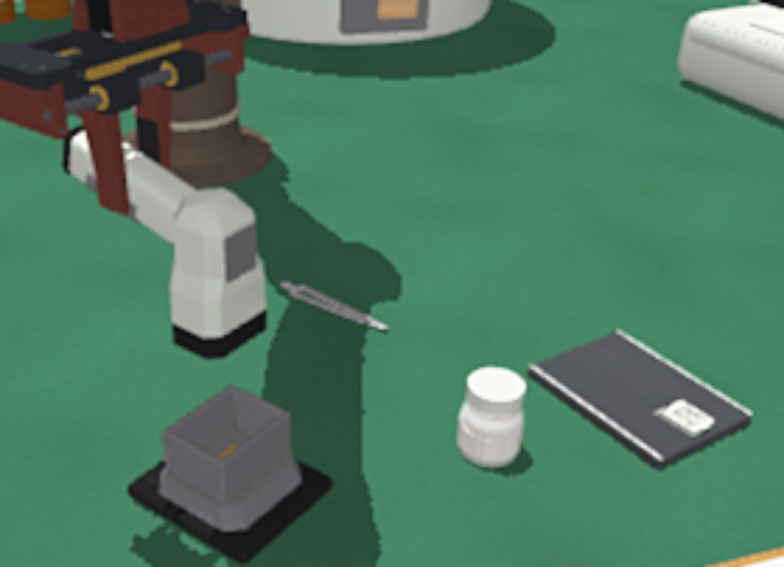

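View pics/wrist4.png

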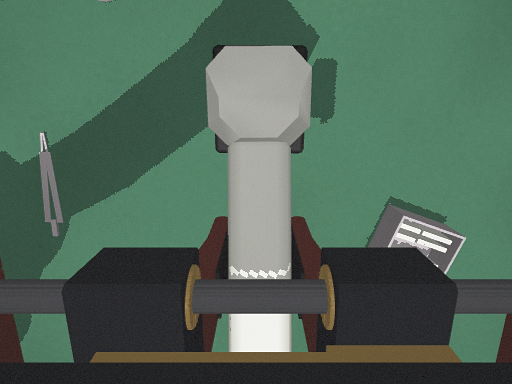

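Scanner is out and hangs straight, cradle empty at (232,470) in the crop. I'll make a pitch measure from the wrist depth (handle-top slope, zeroed now) and loosen the grip in steps so gravity swings the nose.

```bash
cat >> h.py <<'E'
def prof(save=None):
    s,Rm=st();i,P,K,M,o=cam('wrist',save)
    T=(P-s['tool_pos'])@Rm
    np.savez('last.npz',i=i,T=T)
    x,y,z=T[...,0],T[...,1],T[...,2]
    out=[]
    m=(abs(y)<8)&(z>-80)&(z<150)&(x>-75)&(x<150)
    for a in range(-72,150,6):
        k=m&(x>=a)&(x<a+6)
        if k.sum()>5: out.append((a+3,round(float(np.median(z[k])),1),int(k.sum())))
    return out,T
E
python3 - <<'E'
from h import *
out,T=prof('wrist5.png');print(out)
E
```

```text
t 4.95 tcp [ 603.2 -229.4  240.2] az x 26.98 down [-0.004  0.001 -1.   ] j [ 0.08  0.44  0.3   1.53 -0.14  1.19 -0.7 ] F [ 0.3 -0.2 -1.9] w 29.9
[(-39, -41.3, 228), (-33, -40.2, 480), (-27, -38.5, 489), (-21, -37.6, 132), (-9, -32.9, 86), (-3, -32.0, 479), (3, -30.5, 483), (9, -28.8, 482), (15, -27.3, 472), (21, -25.6, 478), (27, -24.0, 482), (33, -22.4, 485), (39, -20.7, 475), (45, -19.2, 477), (51, -17.4, 455), (57, -22.0, 504), (63, -22.3, 520), (69, -22.1, 558), (75, -22.2, 559), (81, -21.8, 552), (87, -16.5, 486), (93, -11.0, 356)]
```

Request:
jog_arm([
  [0,0,0,0,1],
  [0,0,0,0,1],
], squeeze=12)

```text
clock: 5.2
tool_pos: [601.5, -228.6, 236.7]
eef_rot: [-0.002, 0.972, 0.233, -0.004]
ft_force: [-0.2, -0.7, -2.2]
gripper_width: 30.0
```

```bash
python3 - <<'E'
from h import *
out,T=prof('wrist6.png');print(out)
E
```

```text
t 5.2 tcp [ 601.5 -228.6  236.7] az x 26.99 down [-0.009  0.003 -1.   ] j [ 0.08  0.44  0.3   1.54 -0.14  1.19 -0.7 ] F [-0.2 -0.7 -2.2] w 30.0
[(-39, -41.3, 226), (-33, -40.2, 484), (-27, -38.7, 475), (-21, -37.7, 144), (-9, -32.9, 83), (-3, -32.1, 485), (3, -30.5, 473), (9, -28.8, 486), (15, -27.2, 479), (21, -25.6, 480), (27, -24.0, 479), (33, -22.3, 484), (39, -20.6, 478), (45, -19.1, 472), (51, -17.5, 448), (57, -21.9, 500), (63, -22.1, 528), (69, -22.1, 538), (75, -22.0, 566), (81, -21.5, 559), (87, -16.3, 481), (93, -11.0, 365)]
```

Request:
jog_arm([
  [0,0,0,0,1],
  [0,0,0,0,1],
], squeeze=7)

```text
clock: 5.45
tool_pos: [601.0, -228.3, 235.3]
eef_rot: [-0.003, 0.972, 0.233, -0.005]
ft_force: [0.9, -0.5, -2.8]
gripper_width: 29.8
```

```bash
python3 - <<'E'
from h import *
out,T=prof('wrist7.png');print(out[::3])
E
```

```text
t 5.45 tcp [ 601.  -228.3  235.3] az x 26.99 down [-0.011  0.003 -1.   ] j [ 0.08  0.45  0.3   1.54 -0.14  1.19 -0.7 ] F [ 0.9 -0.5 -2.8] w 29.8
[(-39, -44.0, 29), (-21, -39.7, 263), (3, -30.2, 501), (21, -23.5, 484), (39, -16.8, 471), (57, -16.5, 448), (75, -15.1, 519), (93, -2.1, 206)]
```

Slipping gently at 7 N (about 5°). Continue.

Request:
jog_arm([
  [0,0,0,0,1],
  [0,0,0,0,1],
], squeeze=7)

```text
clock: 5.7
tool_pos: [601.0, -228.4, 235.1]
eef_rot: [-0.003, 0.972, 0.233, -0.005]
ft_force: [0.2, -0.3, -1.6]
gripper_width: 29.7
```

```bash
python3 - <<'E'
from h import *
out,T=prof('wrist8.png');print(out[::3])
E
```

```text
t 5.7 tcp [ 601.  -228.4  235.1] az x 26.99 down [-0.012  0.003 -1.   ] j [ 0.08  0.45  0.3   1.54 -0.14  1.19 -0.7 ] F [ 0.2 -0.3 -1.6] w 29.7
[(-33, -46.6, 377), (-9, -33.6, 34), (9, -27.0, 513), (27, -18.3, 479), (45, -9.7, 432), (63, -9.7, 465), (81, -5.5, 440)]
```

Request:
jog_arm([
  [0,0,0,0,1],
  [0,0,0,0,1],
  [0,0,0,0,1],
  [0,0,0,0,1],
], squeeze=7)

```text
clock: 6.15
tool_pos: [601.1, -228.5, 235.4]
eef_rot: [-0.003, 0.972, 0.233, -0.005]
ft_force: [0.3, -0.2, -2.2]
gripper_width: 30.3
```

```bash
python3 - <<'E'
from h import *
out,T=prof('wrist9.png');print(out)
E
```

```text
t 6.15 tcp [ 601.1 -228.5  235.4] az x 26.99 down [-0.011  0.003 -1.   ] j [ 0.08  0.45  0.3   1.54 -0.14  1.19 -0.7 ] F [ 0.3 -0.2 -2.2] w 30.3
[(-33, -46.6, 368), (-27, -44.3, 607), (-21, -41.8, 425), (-9, -33.9, 28), (-3, -32.8, 532), (3, -29.9, 535), (9, -27.0, 504), (15, -24.1, 503), (21, -21.2, 493), (27, -18.4, 486), (33, -15.5, 457), (39, -12.5, 450), (45, -9.5, 427), (51, -7.3, 393), (57, -10.7, 443), (63, -9.7, 451), (69, -8.6, 485), (75, -7.3, 453), (81, -5.4, 442), (87, 3.5, 361), (93, 8.6, 36)]
```

View pics/wrist9.png

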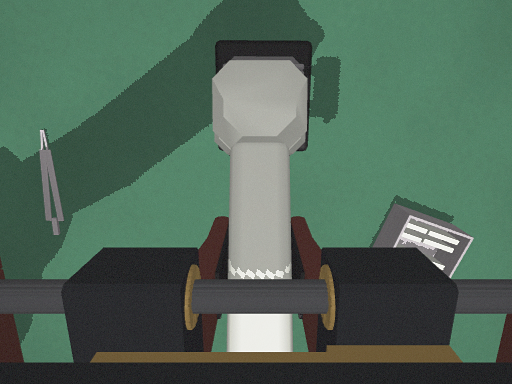

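It stuck at 11° under 7 N. Lowering the squeeze.

Request:
jog_arm([
  [0,0,0,0,1],
  [0,0,0,0,1],
], squeeze=5.5)

```text
clock: 6.4
tool_pos: [601.2, -228.4, 235.5]
eef_rot: [-0.003, 0.972, 0.233, -0.005]
ft_force: [0.2, 0.5, -2.1]
gripper_width: 30.2
```

```bash
python3 - <<'E'
from h import *
out,T=prof();print(out[::3])
E
```

```text
t 6.4 tcp [ 601.2 -228.4  235.5] az x 26.99 down [-0.011  0.003 -1.   ] j [ 0.08  0.45  0.3   1.54 -0.14  1.19 -0.7 ] F [ 0.2  0.5 -2.1] w 30.2
[(-33, -50.7, 39), (-15, -44.0, 25), (3, -29.6, 549), (21, -17.8, 479), (39, -6.0, 434), (57, -2.2, 398), (75, 3.8, 420)]
```

Request:
jog_arm([
  [0,0,0,0,1],
  [0,0,0,0,1],
], squeeze=5)

```text
clock: 6.65
tool_pos: [601.1, -228.5, 235.4]
eef_rot: [-0.003, 0.972, 0.233, -0.005]
ft_force: [-0.1, -0.1, -2.9]
gripper_width: 30.0
```

```bash
python3 - <<'E'
from h import *
out,T=prof();print(out[::3])
E
```

```text
t 6.65 tcp [ 601.1 -228.5  235.4] az x 26.98 down [-0.011  0.003 -1.   ] j [ 0.08  0.45  0.3   1.54 -0.14  1.19 -0.7 ] F [-0.1 -0.1 -2.9] w 30.0
[(-27, -53.5, 424), (-3, -34.2, 552), (15, -19.2, 516), (33, -4.1, 430), (51, 4.7, 341), (69, 12.3, 364)]
```

Request:
jog_arm([
  [0,0,0,0,1],
  [0,0,0,0,1],
], squeeze=4.2)

```text
clock: 6.9
tool_pos: [601.2, -228.5, 235.5]
eef_rot: [-0.003, 0.972, 0.233, -0.005]
ft_force: [0.4, -0.5, -2.3]
gripper_width: 30.2
```

```bash
python3 - <<'E'
from h import *
out,T=prof();print(out[::2])
E
```

```text
t 6.9 tcp [ 601.2 -228.5  235.5] az x 26.98 down [-0.011  0.003 -1.   ] j [ 0.08  0.45  0.3   1.54 -0.14  1.19 -0.7 ] F [ 0.4 -0.5 -2.3] w 30.2
[(-27, -53.5, 426), (-15, -46.5, 237), (3, -29.4, 589), (15, -19.3, 516), (27, -9.1, 463), (39, 1.0, 404), (51, 4.7, 341), (63, 9.4, 370), (75, 16.3, 324)]
```

Request:
jog_arm([
  [0,0,0,0,1],
  [0,0,0,0,1],
], squeeze=3.5)

```text
clock: 7.15
tool_pos: [601.3, -228.4, 235.5]
eef_rot: [-0.003, 0.972, 0.233, -0.005]
ft_force: [-0.3, 0.4, -1.7]
gripper_width: 30.1
```

```bash
python3 - <<'E'
from h import *
out,T=prof('wrist10.png');print(out[::2])
i,*_=cam('scene');cv2.imwrite('pics/s10.png',cv2.resize(i[60:260,130:400],None,fx=2.9,fy=2.9))
E
```

```text
t 7.15 tcp [ 601.3 -228.4  235.5] az x 26.99 down [-0.011  0.003 -1.   ] j [ 0.08  0.45  0.3   1.54 -0.14  1.19 -0.7 ] F [-0.3  0.4 -1.7] w 30.1
[(-27, -57.4, 28), (-15, -50.1, 545), (3, -29.3, 644), (15, -16.3, 535), (27, -3.1, 444), (39, 10.0, 376), (51, 13.0, 346), (63, 20.6, 347), (75, 39.0, 80)]
```

View pics/s10.png

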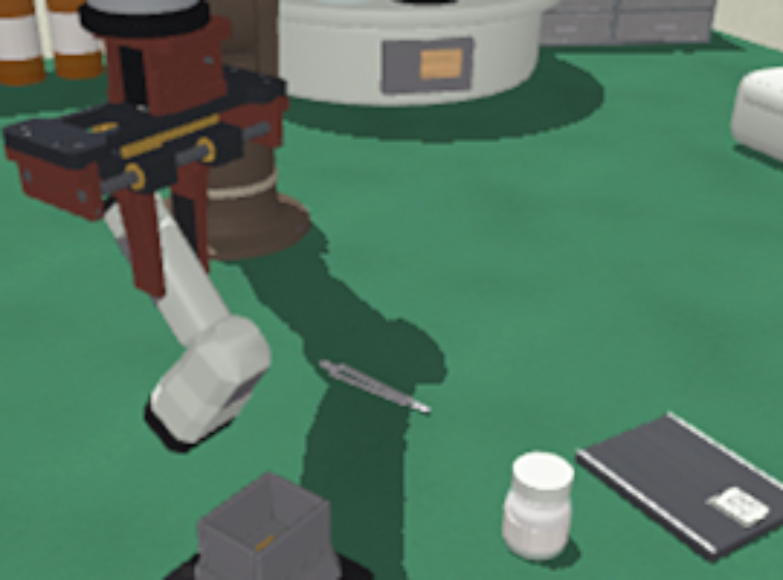

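View pics/wrist10.png

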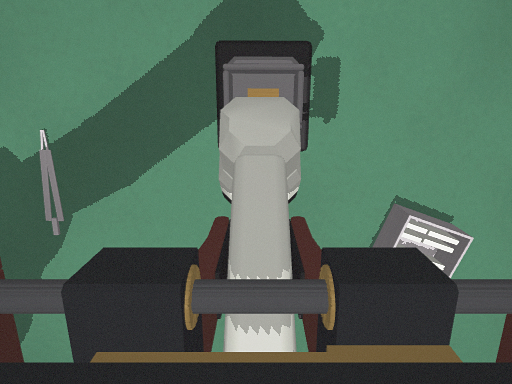

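Works: the nose swings back toward the robot; pitch now about 33°.

Request:
jog_arm([
  [0,0,0,0,1],
  [0,0,0,0,1],
], squeeze=3)

```text
clock: 7.45
tool_pos: [601.2, -228.4, 235.5]
eef_rot: [-0.003, 0.972, 0.233, -0.005]
ft_force: [0.1, 0.2, -2.1]
gripper_width: 30.1
```

```bash
python3 - <<'E'
from h import *
out,T=prof();print(out)
E
```

```text
t 7.45 tcp [ 601.2 -228.4  235.5] az x 26.98 down [-0.011  0.003 -1.   ] j [ 0.08  0.45  0.3   1.54 -0.14  1.19 -0.7 ] F [ 0.1  0.2 -2.1] w 30.1
[(-21, -57.8, 762), (-15, -52.4, 773), (-3, -35.4, 536), (3, -29.2, 667), (9, -21.9, 602), (15, -14.5, 547), (21, -7.0, 489), (27, 0.6, 441), (33, 8.1, 393), (39, 15.5, 357), (45, 15.4, 294), (51, 18.7, 347), (57, 23.1, 308), (63, 27.4, 297), (69, 37.4, 157)]
```

Request:
jog_arm([
  [0,0,0,0,1],
  [0,0,0,0,1],
  [0,0,0,0,1],
], squeeze=3)

```text
clock: 7.8
tool_pos: [601.2, -228.4, 235.5]
eef_rot: [-0.003, 0.972, 0.233, -0.005]
ft_force: [-0.6, -0.4, -2.3]
gripper_width: 30.0
```

```bash
python3 - <<'E'
from h import *
out,T=prof();print(out)
E
```

```text
t 7.8 tcp [ 601.2 -228.4  235.5] az x 26.98 down [-0.011  0.003 -1.   ] j [ 0.08  0.45  0.3   1.54 -0.14  1.19 -0.7 ] F [-0.6 -0.4 -2.3] w 30.0
[(-21, -57.9, 747), (-15, -52.5, 792), (-3, -35.6, 519), (3, -29.3, 684), (9, -21.9, 605), (15, -14.3, 550), (21, -6.8, 479), (27, 0.4, 439), (33, 7.9, 401), (39, 15.5, 349), (45, 15.6, 296), (51, 18.5, 345), (57, 23.1, 305), (63, 27.5, 297), (69, 37.7, 156)]
```

Stuck at about 36.5° at the lowest squeeze. A small forward jog (inertia swings the nose back) should ratchet it on.

Request:
jog_arm([
  [0.015,0,0,0,1],
  [0,0,0,0,1],
], squeeze=3)

```text
clock: 8.05
tool_pos: [615.8, -220.8, 235.6]
eef_rot: [-0.003, 0.972, 0.233, -0.004]
ft_force: [-0.9, 1.1, -1.6]
gripper_width: 29.7
```

```bash
python3 - <<'E'
from h import *
out,T=prof();print(out)
E
```

```text
t 8.05 tcp [ 615.8 -220.8  235.6] az x 26.98 down [-0.01   0.004 -1.   ] j [ 0.07  0.47  0.29  1.51 -0.14  1.2  -0.71] F [-0.9  1.1 -1.6] w 29.7
[(-15, -60.6, 1305), (-9, -54.6, 298), (-3, -37.7, 448), (3, -29.8, 789), (9, -19.5, 673), (15, -9.1, 561), (21, 1.3, 485), (27, 11.8, 418), (33, 21.9, 337), (39, 23.8, 283), (45, 28.0, 294), (51, 34.0, 294), (57, 39.7, 223)]
```

Pitch is now about 45°. Clamp hard.

Request:
jog_arm([
  [0,0,0,0,1],
  [0,0,0,0,1],
  [0,0,0,0,1],
], squeeze=55)

```text
clock: 8.4
tool_pos: [614.7, -222.3, 235.3]
eef_rot: [-0.003, 0.973, 0.233, -0.005]
ft_force: [-0.9, 0.1, -1.7]
gripper_width: 29.7
```

```bash
cat >> h.py <<'E'
def pitch(T,lo,hi):
    x,y,z=T[...,0],T[...,1],T[...,2]
    k=(abs(y)<9)&(z>-75)&(x>lo)&(x<hi)
    k&=np.isfinite(z)
    # handle: mind robust line
    A=np.stack([x[k],z[k]],1).astype(np.float32)
    l=cv2.fitLine(A,cv2.DIST_HUBER,0,.01,.01).ravel();a=np.degrees(np.arctan2(l[1],l[0]))
    yy=cv2.fitLine(np.stack([y[k],z[k]],1).astype(np.float32),cv2.DIST_HUBER,0,.01,.01).ravel()
    return (a+180)%180,l
E
python3 - <<'E'
from h import *
out,T=prof();print(out)
print(pitch(T,3,33))
d=np.load('last.npz')
# reference at zero tilt from wrist4
w=np.load('wrist4.npz');
tp=np.array([604.7,-230.2,244.0]);Rm=q2R([0,.972,.233,.001]);Rm=q2R(np.array([0,.972,.233,.001]))
T0=(w['P']-tp)@Rm;print('ref',pitch(T0,3,48))
E
```

```text
t 8.4 tcp [ 614.7 -222.3  235.3] az x 26.92 down [-0.012  0.002 -1.   ] j [ 0.07  0.47  0.29  1.51 -0.14  1.2  -0.71] F [-0.9  0.1 -1.7] w 29.7
[(-15, -60.5, 1295), (-9, -54.7, 308), (-3, -37.6, 452), (3, -29.9, 788), (9, -19.5, 669), (15, -9.2, 559), (21, 1.2, 491), (27, 11.8, 421), (33, 21.8, 336), (39, 23.8, 279), (45, 28.0, 298), (51, 34.1, 292), (57, 39.6, 201)]
(np.float32(60.128815), array([ 0.49805152,  0.86714745, 16.11751   , -6.9149528 ], dtype=float32))
ref (np.float32(15.339142), array([  0.9643769,   0.2645319,  25.493677 , -22.11566  ], dtype=float32))
```

Clamped at about 44.8° pitch in the tool frame. Now the half-turn in place, high above everything.

Request:
jog_arm([
  [0,0,-0.02,-4,1],
  [0,0,-0.01,-8.2,1],
  [0,0,0,-8.2,1],
  [0,0,0,-8.2,1],
  [0,0,0,-8.2,1],
  [0,0,0,-8.2,1],
  [0,0,0,-8.2,1],
  [0,0,0,-8.2,1],
  [0,0,0,-8.2,1],
  [0,0,0,-8.2,1],
  [0,0,0,-8.2,1],
  [0,0,0,-8.2,1],
], squeeze=55)

```text
clock: 9.65
tool_pos: [613.2, -224.4, 267.3]
eef_rot: [-0.005, 0.465, 0.885, -0.002]
ft_force: [0.1, -0.3, -2.0]
gripper_width: 29.9
```

```bash
python3 - <<'E'
from h import *
st()
d=np.load('last.npz');T=d['T']
a1,l1=pitch(T,3,33);a2,l2=pitch(T,42,56);print(a1,a2,l2)
# intersection
A=np.array([[l1[0],-l2[0]],[l1[1],-l2[1]]]);t=np.linalg.solve(A,np.array([l2[2]-l1[2],l2[3]-l1[3]]))
I=l1[2:]+t[0]*l1[:2];print('inter',I)
for th in [np.radians(a1-15.2)]:
    # scanner x -> tool (cos,sin) ; scanner -z -> tool z rotated: (-sin,cos)
    ex=np.array([np.cos(th),np.sin(th)]);ez=-np.array([-np.sin(th),np.cos(th)])
    W=I+38.5*ex-107*ez;print('window tool xz',W,'look',-ez,'grip pt',I+(-70+38.5)*ex+(97-107)*ez)
E
```

```text
t 9.65 tcp [ 613.2 -224.4  267.3] az x 124.61 down [-0.012  0.001 -1.   ] j [ 0.31  0.44 -0.05  1.45  0.02  1.27  0.86] F [ 0.1 -0.3 -2. ] w 29.9
60.128815 88.1156 [3.2882918e-02 9.9945921e-01 4.9427040e+01 5.5284054e+01]
inter [49.28031  50.824127]
window tool xz [  0.9713516 153.76825  ] look [-0.7062277   0.70798475] grip pt [19.916515 35.6578  ]
```

Request:
jog_arm([
  [0,0,0,-8.2,1],
  [0,0,0,-8.2,1],
  [0,0,0,-8.2,1],
  [0,0,0,-8.2,1],
  [0,0,0,-8.2,1],
  [0,0,0,-8.2,1],
  [0,0,0,-8.2,1],
  [0,0,0,-8,1],
  [0,0,0,0,1],
])

```text
clock: 10.55
tool_pos: [611.4, -227.5, 267.8]
eef_rot: [-0.006, -0.111, 0.994, 0.0]
ft_force: [0.4, -0.2, -1.4]
gripper_width: 30.0
```

```bash
python3 - <<'E'
from h import *
s,Rm=st()
print(Rm.T@(np.array([640,60,275])-s['tool_pos']))
E
```

```text
t 10.55 tcp [ 611.4 -227.5  267.8] az x -167.31 down [-0.012 -0.001 -1.   ] j [ 0.47  0.45 -0.28  1.44  0.13  1.28  1.97] F [ 0.4 -0.2 -1.4] w 30.0
[-91.01763593 274.16605513  -7.82579249]
```

Request:
jog_arm([
  [-0.005,0.015,-0.001,0,1],
  [-0.011,0.033,-0.001,0,1],
  [-0.011,0.033,-0.001,0,1],
  [-0.011,0.033,-0.001,0,1],
  [-0.011,0.033,-0.001,0,1],
  [-0.011,0.033,-0.001,0,1],
  [-0.011,0.033,-0.001,0,1],
  [-0.011,0.033,-0.001,0,1],
  [-0.005,0.015,0,0,1],
  [0,0,0,0,1],
  [0,0,0,0,1],
])

```text
clock: 11.65
tool_pos: [641.7, 67.6, 276.4]
eef_rot: [-0.006, -0.091, 0.996, 0.002]
ft_force: [-0.0, -0.5, -2.8]
gripper_width: 29.9
```

```bash
python3 - <<'E'
from h import *
out,T=prof('wrist11.png');print(pitch(T,3,33))
i,P,K,M,o=cam('wrist');np.savez('wrist11.npz',i=i,P=P,K=K,M=M,o=o)
for n in ['scene','side']:
    i,P,K,M,o=cam(n,n+'11.png');np.savez(n+'11.npz',i=i,P=P,K=K,M=M,o=o)
E
```

```text
t 11.65 tcp [641.7  67.6 276.4] az x -169.54 down [-0.011  0.003 -1.   ] j [ 0.07  0.44 -0.36  1.44  0.15  1.3   1.45] F [-0.  -0.5 -2.8] w 29.9
(np.float32(59.980774), array([ 0.50029045,  0.86585766, 16.05893   , -9.044238  ], dtype=float32))
```

View pics/wrist11.png

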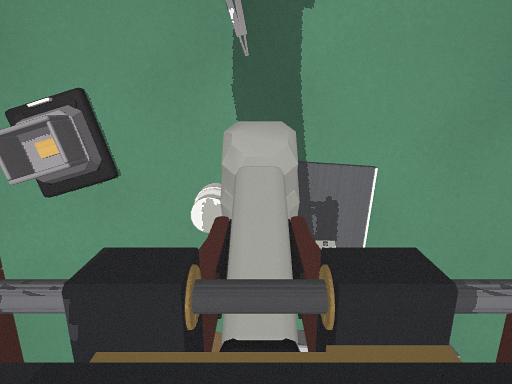

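View pics/scene11.png

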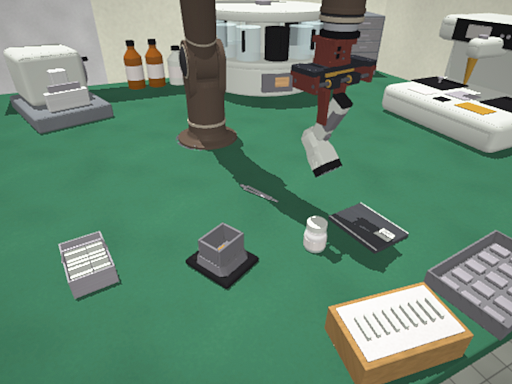

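View pics/side11.png

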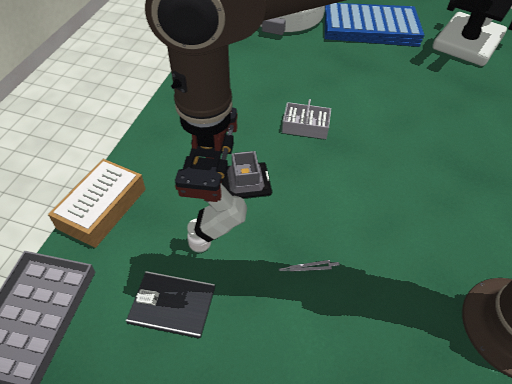

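Scene view: scanner held with its black nose at (325,168), pointing down and away from the robot. Wrist view: code just visible at (326,243), jar at (208,208). I'll shift 50 mm ahead to see the cassette clear of the gripper.

Request:
jog_arm([
  [-0.025,0.01,0,0,1],
  [-0.025,0.01,0,0,1],
  [0,0,0,0,1],
])

```text
clock: 12.15
tool_pos: [689.2, 88.3, 276.4]
eef_rot: [-0.005, -0.086, 0.996, 0.0]
ft_force: [-0.1, 1.2, -1.7]
gripper_width: 29.7
```

```bash
python3 - <<'E'
from h import *
s,Rm=st()
i,P,K,M,o=cam('wrist','wrist12.png');np.savez('wrist12.npz',i=i,P=P,K=K,M=M,o=o)
cv2.imwrite('pics/w12.png',cv2.resize(i[100:260,270:430],None,fx=3.6,fy=3.6,interpolation=cv2.INTER_NEAREST))
E
```

```text
t 12.15 tcp [689.2  88.3 276.4] az x -170.19 down [-0.011 -0.    -1.   ] j [ 0.02  0.53 -0.35  1.3   0.18  1.35  1.42] F [-0.1  1.2 -1.7] w 29.7
```

View pics/w12.png

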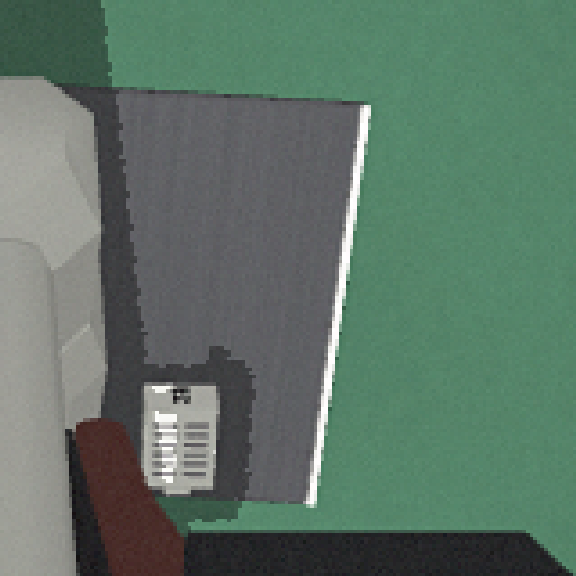

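Full cassette visible: code at crop (181,396), i.e. pixel (320,210), cassette edges crop x 142–216.

```bash
python3 - <<'E'
from h import *
d=np.load('wrist12.npz');i,P,K,M,o=[d[k] for k in ['i','P','K','M','o']]
f=lambda x,y,h:ray(270+x/3.6-.5,100+y/3.6-.5,K,M,o,h)
L=f(181,396,16);print('code',L.round(1))
TL,TR,BR,BL=f(143,382,12.5),f(217,383,12.5),f(214,490,19),f(142,488,19)
print(TL,TR,BR); e=TR-TL;e2=BR-TR
print('az width',np.degrees(np.arctan2(e[1],e[0]))-90,'az len',np.degrees(np.arctan2(e2[1],e2[0])))
print('mid front edge',(TL+TR)/2)
a,b=f(365,104,12),f(309,505,12);print('plate edge az',np.degrees(np.arctan2(*(b-a)[[1,0]])),a,b)
# minAreaRect of cassette with intensity on warped top view
g=cv2.cvtColor(i,cv2.COLOR_BGR2GRAY);m=((i.min(-1)>120)&(P[...,2]>10)).astype(np.uint8);m[:200]=0;m[:, :305]=0;m[:,335:]=0;m[240:]=0
Q=P[m>0];Q=Q[np.isfinite(Q).all(1)];r=cv2.minAreaRect(Q[:,:2].astype(np.float32));print(r,len(Q))
nf=(P[...,2]);
# sloping face points
k=[P[v,310:331].round(1)[10].tolist() for v in range(204,216)];print(k)
w1=np.load('wrist1.npz')
E
```

```text
code [742.1 183.   16. ]
[740.08233498 168.08814857  12.5       ] [735.54431895 196.58931681  12.5       ] [776.93766182 203.47322046  19.        ]
az width 9.046814125670437 az len 9.442137226531713
mid front edge [737.81332696 182.33873269  12.5       ]
plate edge az 6.64958826157926 [621.7963374  226.22956833  12.        ] [779.28860564 244.59019031  12.        ]
((759.837890625, 186.02122497558594), (42.94990539550781, 28.54561996459961), 8.630744934082031) 513
[[735.6, 182.9, 11.0], [736.8, 182.9, 12.0], [738.7, 183.8, 9.9], [739.6, 183.5, 12.1], [740.6, 183.5, 13.6], [741.8, 183.5, 14.6], [742.9, 183.6, 15.6], [744.0, 183.6, 16.8], [745.3, 183.8, 17.3], [746.6, 184.0, 17.8], [748.0, 184.3, 17.9], [749.2, 184.4, 18.7]]
```

```bash
cat >> h.py <<'E'
def scanpose(T):
    x,y,z=T[...,0],T[...,1],T[...,2]
    a1,l1=pitch(T,4,31)
    k=(abs(y)<9)&(z>-75)&(z<60)&(x>44)&(x<57)
    l2=cv2.fitLine(np.stack([x[k],z[k]],1).astype(np.float32),cv2.DIST_HUBER,0,.01,.01).ravel();a2=np.degrees(np.arctan2(l2[1],l2[0]))
    p2=l2[2:]
    th=np.radians(a1-15.2)
    ex=np.array([np.cos(th),np.sin(th)]);ez=-np.array([-np.sin(th),np.cos(th)])
    # head-top plane offset along ez, handle top
    A=np.array([[l1[0],-ex[0]],[l1[1],-ex[1]]]);t=np.linalg.solve(A,p2-l1[2:])
    I=l1[2:]+t[0]*l1[:2]
    W=I+38.5*ex-107*ez
    return dict(a1=a1,a2=a2,I=I,W=W,look=-ez)
E
python3 - <<'E'
from h import *
for _ in range(1):
    out,T=prof();print(out)
r=scanpose(T);print(r)
# ref check, zero tilt
w=np.load('wrist4.npz');T0=(w['P']-np.array([604.7,-230.2,244.0]))@q2R(np.array([0,.972,.233,.001]))
x,y,z=[T0[...,j] for j in range(3)]
row=[(a,np.round(np.nanmedian(z[(abs(y)<8)&(abs(x-a)<1.5)]),1)) for a in range(48,110,4)];print(row)
k=(abs(y)<9)&(z>-75)&(z<60)&(x>60)&(x<80);print(np.median(z[k]))
s,Rm=st()
c=[742,183.4,15.8]
Wt=np.array([r['W'][0],0,r['W'][1]]);lk=Rm@np.array([r['look'][0],0,r['look'][1]])
print('window now',s['tool_pos']+Rm@Wt,'look',lk,'pitch',np.degrees(np.arccos(-lk[2])),'az',np.degrees(np.arctan2(lk[1],lk[0])))
E
```

```text
t 12.2 tcp [688.3  86.9 276.5] az x -170.24 down [-0.011 -0.002 -1.   ] j [ 0.02  0.53 -0.35  1.3   0.18  1.35  1.42] F [-0.8 -1.  -1.6] w 29.5
[(-15, -61.2, 1086), (-9, -55.4, 519), (-3, -38.2, 285), (3, -31.8, 824), (9, -21.3, 683), (15, -10.9, 581), (21, -0.8, 501), (27, 9.7, 433), (33, 20.1, 373), (39, 23.9, 251), (45, 26.9, 315), (51, 32.8, 296), (57, 38.8, 277)]
{'a1': np.float32(60.01564), 'a2': np.float32(45.355267), 'I': array([25.57313 ,  7.572008], dtype=float32), 'W': array([-22.53239 , 110.611374], dtype=float32), 'look': array([-0.7048279 ,  0.70937836], dtype=float32)}
[(48, np.float64(-15.9)), (52, np.float64(-14.6)), (56, np.float64(-20.0)), (60, np.float64(-20.0)), (64, np.float64(-20.0)), (68, np.float64(-19.9)), (72, np.float64(-19.9)), (76, np.float64(-20.0)), (80, np.float64(-19.8)), (84, np.float64(-16.5)), (88, np.float64(-12.5)), (92, np.float64(-8.5)), (96, np.float64(-3.0)), (100, np.float64(nan)), (104, np.float64(nan)), (108, np.float64(nan))]
-19.921446405395972
t 12.25 tcp [687.8  86.4 276.7] az x -170.26 down [-0.011 -0.002 -1.   ] j [ 0.02  0.53 -0.35  1.31  0.18  1.35  1.42] F [ 0.1 -0.3 -2. ] w 29.6
window now [708.69723541  89.94064127 165.82681511] look [ 0.68648181  0.11780243 -0.71754118] pitch 44.148152627242084 az 9.73729413504814
  return np.nanmean(a, axis, out=out, keepdims=keepdims)
```

Request:
jog_arm([
  [0.007,0.029,0,0.3,1],
  [0.007,0.029,0,0.3,1],
  [0.007,0.029,0,0,1],
  [0,0,0.02,0,1],
  [0,0,0.02,0,1],
  [0,0,0.02,0,1],
  [0,0,0.01,0,1],
  [0,0,0,0,1],
  [0,0,0,0,1],
])

```text
clock: 13.15
tool_pos: [648.5, 158.0, 208.3]
eef_rot: [-0.005, -0.072, 0.997, -0.003]
ft_force: [0.8, 0.8, -1.2]
gripper_width: 29.6
```

```bash
cat >> h.py <<'E'
def report(Wt,lt):
    s,Rm=st();lk=Rm@np.array([lt[0],0,lt[1]]);W=s['tool_pos']+Rm@np.array([Wt[0],0,Wt[1]])
    c=np.array([742,183.4,15.8]);n=np.array([-np.cos(np.radians(9.1)),-np.sin(np.radians(9.1)),1])*.7071
    t=(c-W)@n/(lk@n);hit=W+t*lk
    print('W',W.round(1),'dist',round(np.linalg.norm(c-W),1),'along',round(t,1),'miss',(hit-c).round(1),'angle',round(np.degrees(np.arccos(-lk@n)),2),'pitch',round(np.degrees(np.arccos(-lk[2])),2),'az',round(np.degrees(np.arctan2(lk[1],lk[0])),2))
    tgt=c-100*lk;print('tool shift',(Rm.T@(tgt-W)).round(2))
E
python3 - <<'E'
from h import *
out,T=prof('wrist13.png');r=scanpose(T);print(r)
report(r['W'],r['look']);report([-22.5,110.6],[-.705,.709])
for n in ['scene','side']:
    i,P,K,M,o=cam(n,n+'13.png');np.savez(n+'13.npz',i=i,P=P,K=K,M=M,o=o)
    b=(280,60,420,260) if n=='scene' else (110,130,290,340)
    cv2.imwrite(f'pics/{n}13c.png',cv2.resize(i[b[1]:b[3],b[0]:b[2]],None,fx=2.8,fy=2.8,interpolation=cv2.INTER_CUBIC))
E
```

```text
t 13.15 tcp [648.5 158.  208.3] az x -171.79 down [-0.009 -0.007 -1.   ] j [-0.08  0.53 -0.36  1.47  0.2   1.19  1.25] F [ 0.8  0.8 -1.2] w 29.6
{'a1': np.float32(60.03978), 'a2': np.float32(45.46425), 'I': array([25.576069 ,  7.4828367], dtype=float32), 'W': array([-22.572845, 110.501915], dtype=float32), 'look': array([-0.70512664,  0.70908135], dtype=float32)}
t 13.2 tcp [648.7 157.9 208.4] az x -171.8 down [-0.008 -0.007 -1.   ] j [-0.08  0.53 -0.36  1.47  0.2   1.19  1.25] F [ 0.7 -0.4 -1.1] w 29.6
W [670.1 160.4  97.7] dist 111.4 along 110.7 miss [  4.7 -12.5   2.7] angle 1.14 pitch 44.31 az 7.85
tool shift [-4.71 13.03 10.23]
t 13.2 tcp [648.7 157.9 208.4] az x -171.8 down [-0.008 -0.007 -1.   ] j [-0.08  0.53 -0.36  1.47  0.2   1.19  1.25] F [ 0.7 -0.4 -1.1] w 29.6
W [670.  160.4  97.6] dist 111.4 along 110.7 miss [  4.6 -12.5   2.6] angle 1.51 pitch 44.32 az 7.85
tool shift [-4.8  13.03 10.14]
```

View pics/scene13c.png

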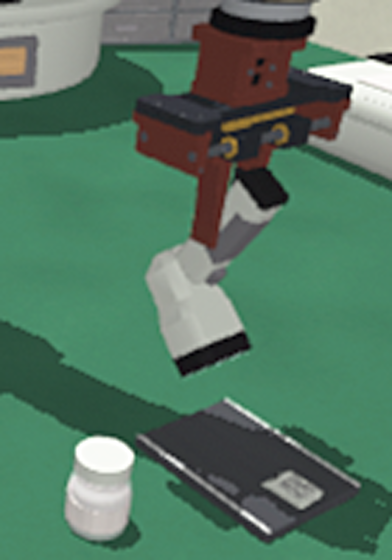

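View pics/side13c.png

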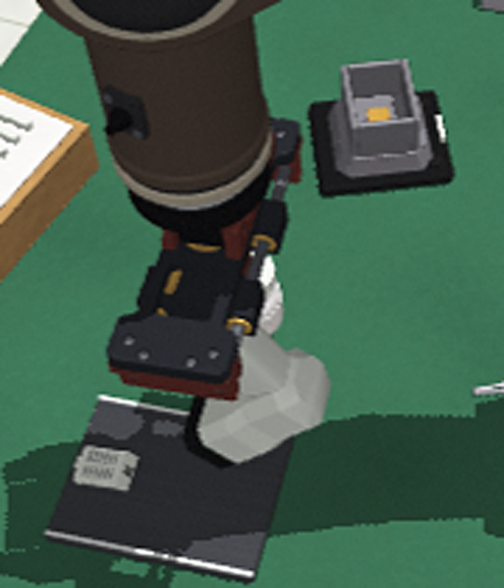

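View pics/wrist13.png

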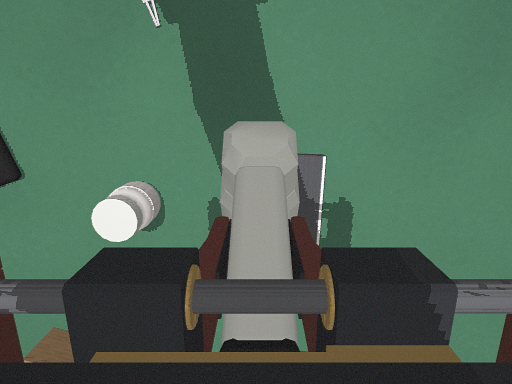

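Scene view: black nose rim at crop (183,375)–(248,347), seen edge-on and pointed at the cassette; jar and plate untouched. I'll check the window estimate by projecting it, then apply the correction.

```bash
python3 - <<'E'
from h import *
W=np.array([670.1,160.4,97.7]);a=np.radians(7.85)
sy=np.array([-np.sin(a),np.cos(a),0])
lk=np.array([.6975*np.cos(a),.6975*np.sin(a),-.7165]);sx=np.cross(sy,-lk)
for n,b in [('scene',(280,60)),('side',(110,130))]:
    d=np.load(n+'13.npz');K,M,o=d['K'],d['M'],d['o'];im=d['i'].copy()
    for nm,p in [('W',W),('c',W+23*sx+31*sy),('c',W+23*sx-31*sy),('c',W-23*sx-31*sy),('c',W-23*sx+31*sy),('aim',W+110*lk)]:
        q=K@(M.T@(p-o));q=q[:2]/q[2];print(n,nm,((q-b)*2.8).round(0))
E
```

```text
scene W [214. 364.]
scene c [256. 347.]
scene c [206. 367.]
scene c [172. 381.]
scene c [221. 361.]
scene aim [265. 481.]
side W [216. 420.]
side c [178. 445.]
side c [203. 367.]
side c [252. 397.]
side c [229. 474.]
side aim [129. 452.]
```

Request:
jog_arm([
  [-0.003,0.007,0.005,-0.5,1],
  [-0.002,0.006,0.004,-0.5,1],
  [0,0,0,0,1],
  [0,0,0,0,1],
])

```text
clock: 13.7
tool_pos: [652.8, 174.4, 200.3]
eef_rot: [-0.003, -0.082, 0.997, -0.002]
ft_force: [0.9, -0.4, -2.8]
gripper_width: 30.0
```

```bash
python3 - <<'E'
from h import *
out,T=prof();r=scanpose(T);report(r['W'],r['look'])
E
```

```text
t 13.7 tcp [652.8 174.4 200.3] az x -170.63 down [-0.005 -0.005 -1.   ] j [-0.1   0.55 -0.36  1.46  0.2   1.18  1.24] F [ 0.9 -0.4 -2.8] w 30.0
t 13.75 tcp [652.7 174.5 200.2] az x -170.63 down [-0.005 -0.005 -1.   ] j [-0.1   0.55 -0.36  1.46  0.2   1.18  1.24] F [ 0.  -0.2 -2.1] w 29.9
W [674.3 177.6  89.5] dist 100.2 along 100.0 miss [1.4 5.3 2.2] angle 0.62 pitch 44.44 az 9.12
tool shift [ 2.21 -4.97  2.29]
```

Request:
jog_arm([
  [0.002,-0.005,0.002,0,1],
  [0,0,0,0,1],
  [0,0,0,0,1],
  [0,0,0,0,1],
  [0,0,0,0,1],
])

```text
clock: 14.25
tool_pos: [651.6, 167.9, 198.2]
eef_rot: [-0.003, -0.081, 0.997, -0.003]
ft_force: [-0.2, -1.5, -2.1]
gripper_width: 29.4
```

```bash
python3 - <<'E'
from h import *
out,T=prof();r=scanpose(T);report(r['W'],r['look'])
E
```

```text
t 14.25 tcp [651.6 167.9 198.2] az x -170.69 down [-0.005 -0.006 -1.   ] j [-0.09  0.54 -0.36  1.47  0.2   1.17  1.25] F [-0.2 -1.5 -2.1] w 29.4
t 14.3 tcp [651.6 167.9 198.2] az x -170.68 down [-0.005 -0.006 -1.   ] j [-0.09  0.54 -0.36  1.47  0.2   1.17  1.25] F [ 0.6  0.  -1.7] w 29.8
W [673.4 170.9  87.8] dist 100.2 along 100.2 miss [ 0.8 -1.4  0.6] angle 0.52 pitch 44.54 az 9.03
tool shift [0.46 1.55 0.69]
```

Request:
jog_arm([
  [0.0005,0.0012,0.0005,0,1],
  [0,0,0,0,1],
  [0,0,0,0,1],
  [0,0,0,0,1],
  [0,0,0,0,1],
])

```text
clock: 14.8
tool_pos: [650.8, 169.4, 197.8]
eef_rot: [-0.003, -0.081, 0.997, -0.003]
ft_force: [-1.0, -0.7, -3.1]
gripper_width: 29.9
```

```bash
python3 - <<'E'
from h import *
out,T=prof();r=scanpose(T);report(r['W'],r['look'])
for n in ['scene','side']:
    i,P,K,M,o=cam(n,n+'15.png');np.savez(n+'15.npz',i=i)
i=cv2.imread('pics/side15.png');j=cv2.imread('pics/scene15.png')
cv2.imwrite('pics/both15.png',np.hstack([cv2.resize(j[80:300,60:420],(390,240)),cv2.resize(i[80:340,100:490],(390,240))]))
import time
st()
E
```

```text
t 14.8 tcp [650.8 169.4 197.8] az x -170.67 down [-0.005 -0.006 -1.   ] j [-0.09  0.54 -0.36  1.47  0.2   1.17  1.25] F [-1.  -0.7 -3.1] w 29.9
t 14.85 tcp [650.8 169.4 197.8] az x -170.67 down [-0.005 -0.006 -1.   ] j [-0.09  0.54 -0.36  1.47  0.2   1.17  1.25] F [ 0.5 -1.3 -2.2] w 29.6
W [672.6 172.4  87.1] dist 100.2 along 100.2 miss [-0.1  0.  -0.1] angle 0.55 pitch 44.51 az 9.06
tool shift [-0.21 -0.07  0.01]
t 14.95 tcp [650.8 169.3 197.8] az x -170.67 down [-0.005 -0.006 -1.   ] j [-0.09  0.54 -0.36  1.47  0.2   1.17  1.25] F [-0.8 -0.2 -1.5] w 29.5
```

View pics/both15.png

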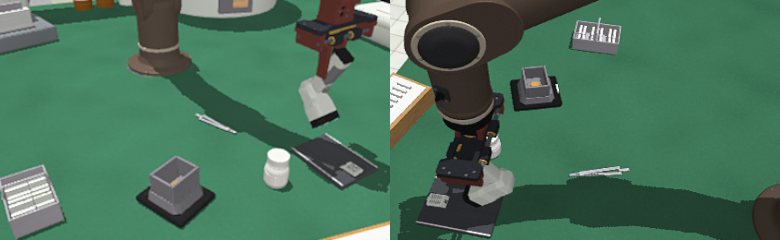

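The scanner is held still on target, and the basket, jar, forceps, cradle and cassette look where they started. Handing in.

```bash
python3 - <<'E'
from h import *
print(arm.finish_job())
E
```

```text
the job is handed in; nothing more can be done
None
```

The scanner is out of its cradle and held still, aimed at the label on the cassette. The job was handed in at about 15 s.

- **How it was done:** I gripped the handle about 3 mm beyond the marked grip point, towards its free end. I then lifted it straight out of the cradle. Because the moves only turn about the vertical, I loosened the grip so the scanner swung nose-back to about 45°. It stuck at about 36.5° even at 3 N, so I finished the swing with one 15 mm forward jog. I then clamped it at 55 N, turned it about 163° and brought it over the plate.
- **Last checks:**
  - By my estimate, the window is 100 mm from the label. It is about 0.5° off square and aimed within about 1 mm of the code's middle. These figures come from the wrist camera and the arm pose, which are calibrated to about 2 mm.
  - The window position agreed with the scene view and, more roughly, with the side view, both taken just before the final small corrections.
  - The arm was steady between the last readings.
  - In the last pictures the cassette, jar, basket and forceps looked where they started; I judged that by eye.
- **Disagreements:** The scene and side cameras differed by about 5 mm in y on the plate, so I used the closer wrist view for the label. The tool also leaned by about 0.5°, which the moves cannot correct; that lean is included in the 0.5° above.

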